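# Find the key that opens the welding bench's lock box

## Robot

A 7-joint arm with a two-finger parallel gripper is mounted at the origin on the work surface. World frame = base frame: x ahead of the robot, y to its left, z up, the work surface at z = 0. Lengths are in m, angles in rad, forces in N, time in s.
With the tool pointing down it reaches from about 0.375 to 0.925 m from the base axis. Payload 3.1 kg.
Tool frame: the origin (TCP) lies at the very end of the fingers, on their centre line; the grasp point (between the pads) lies 19 mm behind it; z points along the fingers, y is the direction in which the jaws open and shut (so a half turn about z gives the same grasp; the last joint's range is limited). The gripper opens to 85 mm and grips with 20 to 120 N. Pads are 22 mm wide; open, the fingers measure 114 mm over their backs; the gripper's body (76 mm by 85 mm) begins 54 mm behind the grasp point. The pads swing forward as they close: fully open they stand 13 mm farther back than shut.
Start: joints at [-1.258, 0.383, 0.044, 1.598, -0.018, 1.161, -0.05], TCP at [0.26, 0.596, 0.205] pointing down, gripper open.
Joint ranges: [-2.61, 2.61], [-0.41, 2.15], [-1.48, 1.57], [0, 2.5], [-1.57, 4.71], [0.05, 1.97], [-2.85, 2.85]. Speed limits (rad/s): [2.79, 2.79, 3.14, 3.14, 3.14, 3.14, 3.14].

## Interface

Orientations are given as a 3x3 rotation matrix whose columns are the frame's x, y, z axes.
In Python, from plant import robot, fingers, grab_frame, calibration, monitor gives the robot as it stands. Calls block until the motion is done:
- robot.movep(position, orientation): joint-space move of the TCP to a pose.
- robot.move_linear(position, ori=None, vel=0.15, max_force=None): straight line of the TCP; ori=None keeps the orientation; vel is the mean speed in m/s. With max_force (N) it stops when the force on the tool has changed by that much, and returns True; else False.
- robot.goto_joints(angles): joint-space move.
- fingers.grip(opening, effort=None): opening from 0.0 (shut) to 1.0 (fully open); effort is the grip in N (None keeps the last); returns when the fingers have stopped.
- robot.hold(seconds).
- robot.inverse_kinematics(position, orientation): joint angles nearest the present ones, or None.
- grab_frame(name): name is "scene" or "top"; returns the picture (384x512x3 uint8, red, green, blue); there is no depth.
- calibration(name): a dict with "K" (3x3 intrinsics, pixels), "view" (4x4, takes a point from world to camera coordinates). Camera axes: x right, y down, z forward; pixel columns grow to the right and rows downward; lengths in m; the calibration is good to about 2 mm. A picture is of the moment at which its call begins. calibration takes no time and is no camera call.
A pose or a line that the arm cannot do raises robot.PlanningError and nothing moves.
- robot.job_done(): hands the job in, once; it reports no verdict.
Readings, each from a call of its own:
- monitor.get_t(): time.
- monitor.get_joints(): joint angles.
- monitor.get_joint_vel(): joint speeds.
- monitor.get_tau(): joint torques, N m.
- monitor.get_tcp_pos(): TCP position.
- monitor.get_orientation(): TCP orientation.
- monitor.get_ft_force(): force on the tool from outside, world axes, zero at the start.
- monitor.get_torque(): the same for the moment, N m.
- monitor.get_finger_gap(): opening from 0.0 (shut) to 1.0 (fully open).
Only numpy, scipy, OpenCV 4.12 (cv2) and the standard library are available. Lean on these libraries where they do the work, as an engineer would, in place of code of your own. Each camera call takes 0.05 s, during which the arm holds its last target. There are 200 camera calls.

## Task

One of the three keys in the wooden rack opens the blue box: try them in its lock until one goes all the way in and turns the latch clockwise to its open stop, then turn that key back, draw it out leaving the latch open, and lay it in the green tray. Put every key that does not fit in the red tray (or back in the rack) before trying the next; an untried key stays in the rack, and once the lock is open leave the other keys alone. Nothing goes in the green tray before the lock is open, and leave the other things on the bench where they are.

Things in the scene. Friction and masses are not known exactly. Their poses are not given: they have to be found in the camera images.
- lockbox: Blue locked steel box, fixed, 180 (x) x 160 (y) mm, lid top 75 mm above the bench, with a steel cam lock in the middle of the lid. Origin on the bench on the vertical lock axis; the keyhole slot runs along its x axis.
- keyhole (a point): Centre of the keyhole mouth, at the top of the lock's steel rim (50 x 50 mm), 89.5 mm above the bench. A brass funnel 32 x 11 mm narrows over 5 mm to a slot 28 x 6.4 mm through a 6 mm plate, whose lower face is 11 mm below this point.
- lock_floor (a point): Floor of the lock, on its axis, 60 mm above the bench. The key that fits goes down until its tip stands here, its bit then free to turn under the plate in a round chamber 29 mm across. A key that does not fit is stopped by the hidden wards 8 mm higher, its bit still in the slot, so that it cannot turn.
- latch (a joint): Latch angle, rad: 0 to 0.1 locked, 1.15 at the open stop, growing as the key turns clockwise seen from above. The key turns freely for 0.2 to 0.35 rad, then carries the latch (about 0.05 N m); 1.3 to 1.4 rad in all brings it near the stop. It stays where left; the key, turned back to the slot's direction, can then be drawn out.
- latch_tip (a point): End of the flat aluminium latch tongue on the lid, 80 mm from the lock axis; locked, it points along the box's +y, under the red keeper.
- rack: Wooden key rack, fixed, 172 (x) x 46 (y) x 30 mm tall, origin under its centre. Three pockets 60 mm apart along x, 24 mm deep (floor 6 mm above the bench); the keys stand in them, bit and bow along the rack's x.
- key_red: Steel cabinet key with a red plastic bow, 76 mm tall, 45 g: flat bit 26 x 4 mm, 16 mm tall at the tip; round 4 mm stem; bow 30 (x) x 10 (y) x 30 mm tall, its centre 61 mm from the tip. Origin: centre of the tip; z from tip to bow, x along the width. Works either way round. Which key fits changes each time; colour and place tell nothing.
- key_yellow: Steel cabinet key with a yellow plastic bow, 76 mm tall, 45 g: flat bit 26 x 4 mm, 16 mm tall at the tip; round 4 mm stem; bow 30 (x) x 10 (y) x 30 mm tall, its centre 61 mm from the tip. Origin: centre of the tip; z from tip to bow, x along the width. Works either way round.
- key_black: Steel cabinet key with a black plastic bow, 76 mm tall, 45 g: flat bit 26 x 4 mm, 16 mm tall at the tip; round 4 mm stem; bow 30 (x) x 10 (y) x 30 mm tall, its centre 61 mm from the tip. Origin: centre of the tip; z from tip to bow, x along the width. Works either way round.
- red_middle (a point): Middle of the length of the red key, on its stem, 40 mm from the tip.
- yellow_middle (a point): Middle of the length of the yellow key, on its stem, 40 mm from the tip.
- black_middle (a point): Middle of the length of the black key, on its stem, 40 mm from the tip.
- green_tray: Open green tray, fixed, 110 (x) x 130 (y) x 30 mm tall, walls and floor 4 mm thick; for the key that fits. Origin under its centre.
- red_tray: Open red tray, fixed, of the same size; for keys that do not fit. Origin under its centre.
- spray: Bystander: white spray can, 54 mm across, 170 mm tall, standing.
- hammer: Bystander: hammer lying down, 260 mm long.
- brush: Bystander: hand brush lying down, 200 mm long.
- bars: Bystander: dark flat steel bar, 50 x 160 x 10 mm.
- magnet: Bystander: red and steel welding magnet, T-shaped, about 75 x 80 mm, 18 mm tall.
- spanner: Bystander: spanner lying down, 180 mm long.
- tips_jar: Bystander: clear jar with black cap, 56 mm across, 70 mm tall.

How it is judged:
On the way:
1. a key is all the way in the lock and has turned the latch to its open position (over 0.9 rad), the other two being in the rack or the red tray (((value of joint latch above 0.9 rad and x of key_red in the frame of lockbox between -0.012 and 0.012 m and y of key_red in the frame of lockbox between -0.012 and 0.012 m and z of key_red in the frame of lockbox below 0.066 m and ((x of key_yellow in the frame of rack between -0.085 and 0.085 m and y of key_yellow in the frame of rack between -0.025 and 0.025 m and z of key_yellow in the frame of rack below 0.02 m) or (x of yellow_middle in the frame of red_tray between -0.055 and 0.055 m and y of yellow_middle in the frame of red_tray between -0.065 and 0.065 m and z of yellow_middle in the frame of red_tray below 0.06 m)) and ((x of key_black in the frame of rack between -0.085 and 0.085 m and y of key_black in the frame of rack between -0.025 and 0.025 m and z of key_black in the frame of rack below 0.02 m) or (x of black_middle in the frame of red_tray between -0.055 and 0.055 m and y of black_middle in the frame of red_tray between -0.065 and 0.065 m and z of black_middle in the frame of red_tray below 0.06 m))) or (value of joint latch above 0.9 rad and x of key_yellow in the frame of lockbox between -0.012 and 0.012 m and y of key_yellow in the frame of lockbox between -0.012 and 0.012 m and z of key_yellow in the frame of lockbox below 0.066 m and ((x of key_red in the frame of rack between -0.085 and 0.085 m and y of key_red in the frame of rack between -0.025 and 0.025 m and z of key_red in the frame of rack below 0.02 m) or (x of red_middle in the frame of red_tray between -0.055 and 0.055 m and y of red_middle in the frame of red_tray between -0.065 and 0.065 m and z of red_middle in the frame of red_tray below 0.06 m)) and ((x of key_black in the frame of rack between -0.085 and 0.085 m and y of key_black in the frame of rack between -0.025 and 0.025 m and z of key_black in the frame of rack below 0.02 m) or (x of black_middle in the frame of red_tray between -0.055 and 0.055 m and y of black_middle in the frame of red_tray between -0.065 and 0.065 m and z of black_middle in the frame of red_tray below 0.06 m))) or (value of joint latch above 0.9 rad and x of key_black in the frame of lockbox between -0.012 and 0.012 m and y of key_black in the frame of lockbox between -0.012 and 0.012 m and z of key_black in the frame of lockbox below 0.066 m and ((x of key_red in the frame of rack between -0.085 and 0.085 m and y of key_red in the frame of rack between -0.025 and 0.025 m and z of key_red in the frame of rack below 0.02 m) or (x of red_middle in the frame of red_tray between -0.055 and 0.055 m and y of red_middle in the frame of red_tray between -0.065 and 0.065 m and z of red_middle in the frame of red_tray below 0.06 m)) and ((x of key_yellow in the frame of rack between -0.085 and 0.085 m and y of key_yellow in the frame of rack between -0.025 and 0.025 m and z of key_yellow in the frame of rack below 0.02 m) or (x of yellow_middle in the frame of red_tray between -0.055 and 0.055 m and y of yellow_middle in the frame of red_tray between -0.065 and 0.065 m and z of yellow_middle in the frame of red_tray below 0.06 m))))), for 0.1 s.
At the end, for the whole second after the job is handed in: The latch stands open (over 0.85 rad of 1.15), exactly one key lies at rest in the green tray (the middle of its length within the tray's outline, less than 60 mm above the tray's underside), and each of the other two is at rest in the red tray or in the rack (((value of joint latch above 0.85 rad and linear speed of each of key_red, key_yellow, key_black below 0.03 m/s and x of red_middle in the frame of green_tray between -0.055 and 0.055 m and y of red_middle in the frame of green_tray between -0.065 and 0.065 m and z of red_middle in the frame of green_tray below 0.06 m and ((x of key_yellow in the frame of rack between -0.085 and 0.085 m and y of key_yellow in the frame of rack between -0.025 and 0.025 m and z of key_yellow in the frame of rack below 0.02 m) or (x of yellow_middle in the frame of red_tray between -0.055 and 0.055 m and y of yellow_middle in the frame of red_tray between -0.065 and 0.065 m and z of yellow_middle in the frame of red_tray below 0.06 m)) and ((x of key_black in the frame of rack between -0.085 and 0.085 m and y of key_black in the frame of rack between -0.025 and 0.025 m and z of key_black in the frame of rack below 0.02 m) or (x of black_middle in the frame of red_tray between -0.055 and 0.055 m and y of black_middle in the frame of red_tray between -0.065 and 0.065 m and z of black_middle in the frame of red_tray below 0.06 m))) or (value of joint latch above 0.85 rad and linear speed of each of key_yellow, key_red, key_black below 0.03 m/s and x of yellow_middle in the frame of green_tray between -0.055 and 0.055 m and y of yellow_middle in the frame of green_tray between -0.065 and 0.065 m and z of yellow_middle in the frame of green_tray below 0.06 m and ((x of key_red in the frame of rack between -0.085 and 0.085 m and y of key_red in the frame of rack between -0.025 and 0.025 m and z of key_red in the frame of rack below 0.02 m) or (x of red_middle in the frame of red_tray between -0.055 and 0.055 m and y of red_middle in the frame of red_tray between -0.065 and 0.065 m and z of red_middle in the frame of red_tray below 0.06 m)) and ((x of key_black in the frame of rack between -0.085 and 0.085 m and y of key_black in the frame of rack between -0.025 and 0.025 m and z of key_black in the frame of rack below 0.02 m) or (x of black_middle in the frame of red_tray between -0.055 and 0.055 m and y of black_middle in the frame of red_tray between -0.065 and 0.065 m and z of black_middle in the frame of red_tray below 0.06 m))) or (value of joint latch above 0.85 rad and linear speed of each of key_black, key_red, key_yellow below 0.03 m/s and x of black_middle in the frame of green_tray between -0.055 and 0.055 m and y of black_middle in the frame of green_tray between -0.065 and 0.065 m and z of black_middle in the frame of green_tray below 0.06 m and ((x of key_red in the frame of rack between -0.085 and 0.085 m and y of key_red in the frame of rack between -0.025 and 0.025 m and z of key_red in the frame of rack below 0.02 m) or (x of red_middle in the frame of red_tray between -0.055 and 0.055 m and y of red_middle in the frame of red_tray between -0.065 and 0.065 m and z of red_middle in the frame of red_tray below 0.06 m)) and ((x of key_yellow in the frame of rack between -0.085 and 0.085 m and y of key_yellow in the frame of rack between -0.025 and 0.025 m and z of key_yellow in the frame of rack below 0.02 m) or (x of yellow_middle in the frame of red_tray between -0.055 and 0.055 m and y of yellow_middle in the frame of red_tray between -0.065 and 0.065 m and z of yellow_middle in the frame of red_tray below 0.06 m))))); the robot touches nothing.
It fails at once if a key is in the green tray while the latch is still locked (value of joint latch below 0.8 rad and ((x of red_middle in the frame of green_tray between -0.055 and 0.055 m and y of red_middle in the frame of green_tray between -0.065 and 0.065 m and z of red_middle in the frame of green_tray below 0.06 m) or (x of yellow_middle in the frame of green_tray between -0.055 and 0.055 m and y of yellow_middle in the frame of green_tray between -0.065 and 0.065 m and z of yellow_middle in the frame of green_tray below 0.06 m) or (x of black_middle in the frame of green_tray between -0.055 and 0.055 m and y of black_middle in the frame of green_tray between -0.065 and 0.065 m and z of black_middle in the frame of green_tray below 0.06 m))).
It fails at once if after the lock is open, a key in the rack or red tray is handled ((value of joint latch above 0.9 rad and contact force between the fingers and key_red above 2 N and x of key_red in the frame of rack between -0.085 and 0.085 m and y of key_red in the frame of rack between -0.025 and 0.025 m and z of key_red in the frame of rack below 0.02 m) or (value of joint latch above 0.9 rad and contact force between the fingers and key_red above 2 N and x of red_middle in the frame of red_tray between -0.055 and 0.055 m and y of red_middle in the frame of red_tray between -0.065 and 0.065 m and z of red_middle in the frame of red_tray below 0.06 m) or (value of joint latch above 0.9 rad and contact force between the fingers and key_yellow above 2 N and x of key_yellow in the frame of rack between -0.085 and 0.085 m and y of key_yellow in the frame of rack between -0.025 and 0.025 m and z of key_yellow in the frame of rack below 0.02 m) or (value of joint latch above 0.9 rad and contact force between the fingers and key_yellow above 2 N and x of yellow_middle in the frame of red_tray between -0.055 and 0.055 m and y of yellow_middle in the frame of red_tray between -0.065 and 0.065 m and z of yellow_middle in the frame of red_tray below 0.06 m) or (value of joint latch above 0.9 rad and contact force between the fingers and key_black above 2 N and x of key_black in the frame of rack between -0.085 and 0.085 m and y of key_black in the frame of rack between -0.025 and 0.025 m and z of key_black in the frame of rack below 0.02 m) or (value of joint latch above 0.9 rad and contact force between the fingers and key_black above 2 N and x of black_middle in the frame of red_tray between -0.055 and 0.055 m and y of black_middle in the frame of red_tray between -0.065 and 0.065 m and z of black_middle in the frame of red_tray below 0.06 m)).
It fails at once if another thing on the bench is moved by more than 30 mm (distance of any of spray, hammer, brush, bars, magnet, spanner, tips_jar from where it was at the start of the episode above 0.03 m).
It also fails if it takes over 72 s, if anything falls off the work surface, if the arm or the gripper's body presses on something with over 40 N, if the wrist force passes 120 N, or if a joint passes its speed limit or range.

## Working session

There is one attempt and no reset: what is moved stays moved. The work goes in short steps, each a Python script; the robot and the scene stay as the last script left them, time stands still between calls to the robot, and variables do not carry over. Pictures are saved under pics/ and viewed, about 8 in all and at most 12, crops included, and the job is handed in when it is done.

```bash
mkdir -p pics
python3 - <<'E'
from plant import *
import cv2
for n in("scene","top"):
    im=grab_frame(n); cv2.imwrite(f"pics/{n}0.png",im[:,:,::-1])
    c=calibration(n); print(n,c["K"].tolist(),c["view"].round(4).tolist())
print(monitor.get_t(),monitor.get_orientation().round(3).tolist())
a=cv2.imread("pics/top0.png");cv2.imwrite("pics/top0b.png",cv2.resize(a,(800,600),interpolation=cv2.INTER_CUBIC))
a=cv2.imread("pics/scene0.png");cv2.imwrite("pics/scene0b.png",cv2.resize(a,(800,600),interpolation=cv2.INTER_CUBIC))
E
```

```text
scene [[384.34377147085837, 0.0, 255.11804440713564], [0.0, 384.34377147085837, 190.72646922009798], [0.0, 0.0, 1.0]] [[0.8613, 0.5079, -0.0131, -0.4767], [0.2835, -0.5018, -0.8172, -0.0761], [-0.4217, 0.7001, -0.5762, 1.7402], [0.0, 0.0, 0.0, 1.0]]
top [[353.12169203911225, 0.0, 253.87409957347018], [0.0, 353.12169203911225, 194.3715896160125], [0.0, 0.0, 1.0]] [[-0.0189, -0.9997, -0.0172, -0.004], [-0.9913, 0.021, -0.1299, 0.594], [0.1302, 0.0146, -0.9914, 1.0491], [0.0, 0.0, 0.0, 1.0]]
0.1 [[-0.917, 0.399, -0.001], [0.399, 0.917, -0.002], [-0.0, -0.002, -1.0]]
```

View pics/top0b.png

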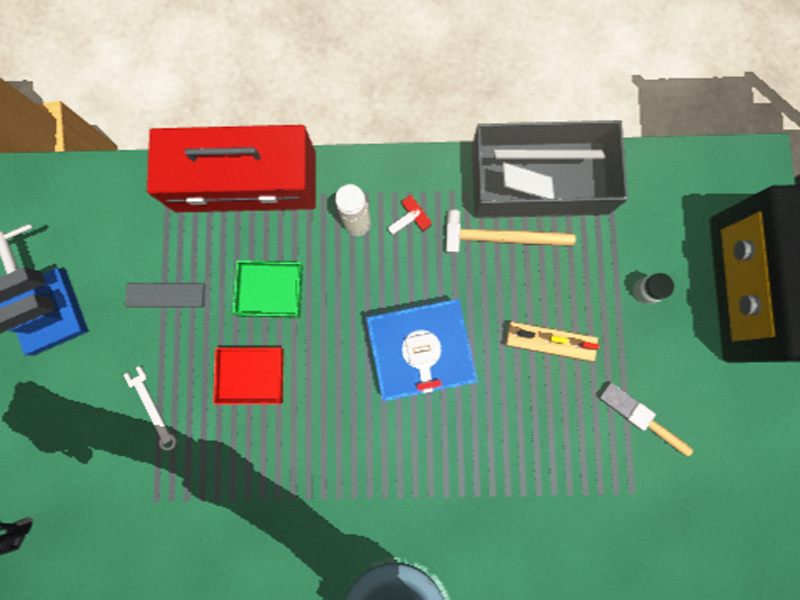

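View pics/scene0b.png

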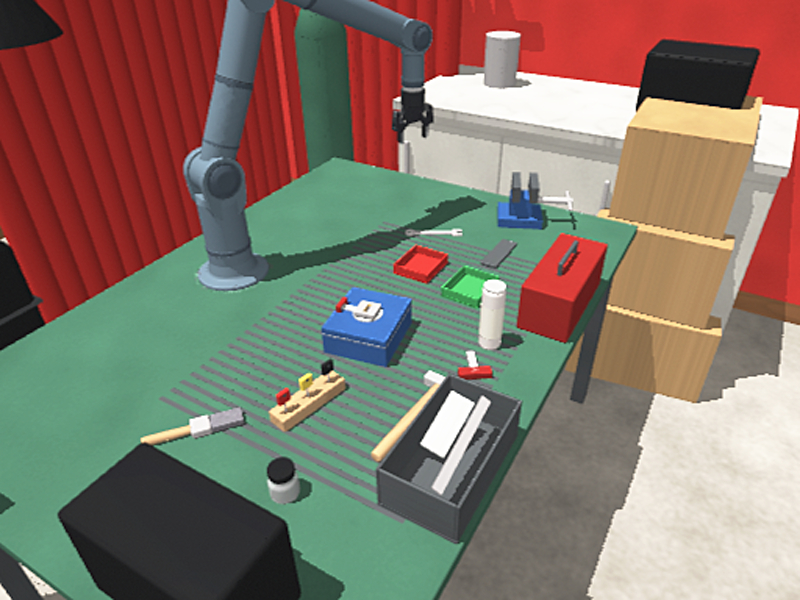

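The pictures show the box with its lock at (421,349) on the 800 px top view. The latch points toward the robot, so box +y ≈ world −x. The rack is at (552,340) and holds black, yellow and red from left to right. The green tray is at (268,289) and the red tray at (249,375). Next I'll measure by colour.

```bash
cat > h.py <<'E'
import numpy as np, cv2
from plant import *
def ray(n,u,v):
    c=calibration(n);V=c["view"];d=V[:3,:3].T@np.linalg.solve(c["K"],[u,v,1.]);return -V[:3,:3].T@V[:3,3],d
def onz(n,u,v,z):
    o,d=ray(n,u,v);return o+d*(z-o[2])/d[2]
def proj(n,p):
    c=calibration(n);q=c["K"]@(c["view"][:3,:3]@np.asarray(p)+c["view"][:3,3]);return q[:2]/q[2]
def tri(ps):
    A=np.zeros((3,3));b=np.zeros(3);L=[]
    for n,u,v in ps:
        o,d=ray(n,u,v);d/=np.linalg.norm(d);P=np.eye(3)-np.outer(d,d);A+=P;b+=P@o;L.append((o,P))
    x=np.linalg.solve(A,b);return x,[np.linalg.norm(P@(x-o)) for o,P in L]
def blobs(hsv,lo,hi,box,amin=4):
    m=cv2.inRange(hsv,np.array(lo),np.array(hi));k=np.zeros_like(m);x0,y0,x1,y1=box;k[y0:y1,x0:x1]=m[y0:y1,x0:x1]
    n,l,s,c=cv2.connectedComponentsWithStats(k);return [(int(s[i,4]),c[i].round(2).tolist(),np.argwhere(l==i)[:,::-1].astype(np.float32)) for i in range(1,n) if s[i,4]>=amin]
E
python3 - <<'E'
from h import *
T=cv2.imread("pics/top0.png");S=cv2.imread("pics/scene0.png")
H=cv2.cvtColor(T,cv2.COLOR_BGR2HSV);HS=cv2.cvtColor(S,cv2.COLOR_BGR2HSV)
def rect(name,lo,hi,box,z,amin=200):
    for a,c,p in blobs(H,lo,hi,box,amin):
        w=np.array([onz("top",u,v,z)[:2] for u,v in p]);r=cv2.minAreaRect((w*1000).astype(np.float32))
        print(name,a,c,np.round(r[0],1),np.round(r[1],1),round(r[2],1))
rect("box",(95,100,60),(125,255,255),(220,180,320,270),.075)
rect("green",(50,180,100),(70,255,255),(140,160,200,210),.03)
rect("red",(0,180,80),(8,255,255),(130,215,190,265),.03)
rect("rack",(10,40,120),(25,200,255),(315,195,390,240),.03,30)
for nm,HH,box in(("top",H,(315,195,395,240)),("scene",HS,(170,220,225,265))):
    for k,lo,hi in(("red",(0,150,80),(6,255,255)),("yel",(26,140,100),(34,255,255)),("blk",(0,0,0),(180,255,60))):
        for a,c,p in blobs(HH,lo,hi,box): print(nm,k,a,c,p.min(0),p.max(0))
def crop(I,x0,y0,w,h):return cv2.resize(I[y0:y0+h,x0:x0+w],(400,300),interpolation=cv2.INTER_NEAREST)
cv2.imwrite("pics/c1.png",np.vstack([np.hstack([crop(T,240,200,60,45),crop(T,320,197,68,51)]),np.hstack([crop(S,205,180,60,45),crop(S,168,225,60,45)])]))
E
```

```text
box 2784 [268.89, 222.37] [502.9 -59.7] [163.  183.1] 10.4Traceback (most recent call last):
  File "<stdin>", line 9, in <module>
  File "<stdin>", line 6, in rect
  File "h.py", line 6, in onz
    o,d=ray(n,u,v);return o+d*(z-o[2])/d[2]
        ~~~^^^^^^^
  File "h.py", line 4, in ray
    c=calibration(n);V=c["view"];d=V[:3,:3].T@np.linalg.solve(c["K"],[u,v,1.]);return -V[:3,:3].T@V[:3,3],d
ValueError: time passes only in moves, steps and waits
```

```bash
sed -i 's/^def ray/CAL={n:calibration(n) for n in("top","scene")}\ndef ray/; s/c=calibration(n)/c=CAL[n]/' h.py
cat > m.py <<'E'
from h import *
T=cv2.imread("pics/top0.png");S=cv2.imread("pics/scene0.png")
H=cv2.cvtColor(T,cv2.COLOR_BGR2HSV);HS=cv2.cvtColor(S,cv2.COLOR_BGR2HSV)
def rect(name,lo,hi,box,z,amin=200):
    for a,c,p in blobs(H,lo,hi,box,amin):
        w=np.array([onz("top",u,v,z)[:2] for u,v in p]);r=cv2.minAreaRect((w*1000).astype(np.float32))
        print(name,a,c,np.round(r[0],1),np.round(r[1],1),round(r[2],1))
rect("box",(95,100,60),(125,255,255),(220,180,320,270),.075)
rect("green",(50,180,100),(70,255,255),(140,160,200,210),.03)
rect("red",(0,180,80),(8,255,255),(130,215,190,265),.03)
rect("rack",(10,40,120),(25,200,255),(315,195,390,240),.03,30)
for nm,HH,box in(("top",H,(315,195,395,240)),("scene",HS,(170,220,225,265))):
    for k,lo,hi in(("red",(0,150,80),(6,255,255)),("yel",(26,140,100),(34,255,255)),("blk",(0,0,0),(180,255,60))):
        for a,c,p in blobs(HH,lo,hi,box): print(nm,k,a,c,p.min(0),p.max(0))
def crop(I,x0,y0,w,h):return cv2.resize(I[y0:y0+h,x0:x0+w],(400,300),interpolation=cv2.INTER_NEAREST)
cv2.imwrite("pics/c1.png",np.vstack([np.hstack([crop(T,240,200,60,45),crop(T,320,197,68,51)]),np.hstack([crop(S,205,180,60,45),crop(S,168,225,60,45)])]))
E
python3 m.py
```

```text
box 2784 [268.89, 222.37] [502.9 -59.7] [163.  183.1] 10.4
green 1423 [170.99, 184.38] [632.8 243.4] [132.5 110. ] 86.9
red 1579 [158.63, 240.43] [460.4 279.3] [134.6 109.6] 89.0
rack 809 [352.41, 218.25] [ 515.2 -317.6] [174.3  51. ] 78.2
top red 37 [377.14, 220.68] [372. 219.] [383. 222.]
top yel 31 [357.68, 216.97] [353. 215.] [362. 219.]
top blk 4 [332.75, 213.25] [332. 212.] [334. 214.]
scene red 57 [180.63, 252.84] [177. 248.] [185. 257.]
scene blk 48 [208.9, 234.77] [206. 230.] [212. 239.]
```

View pics/c1.png

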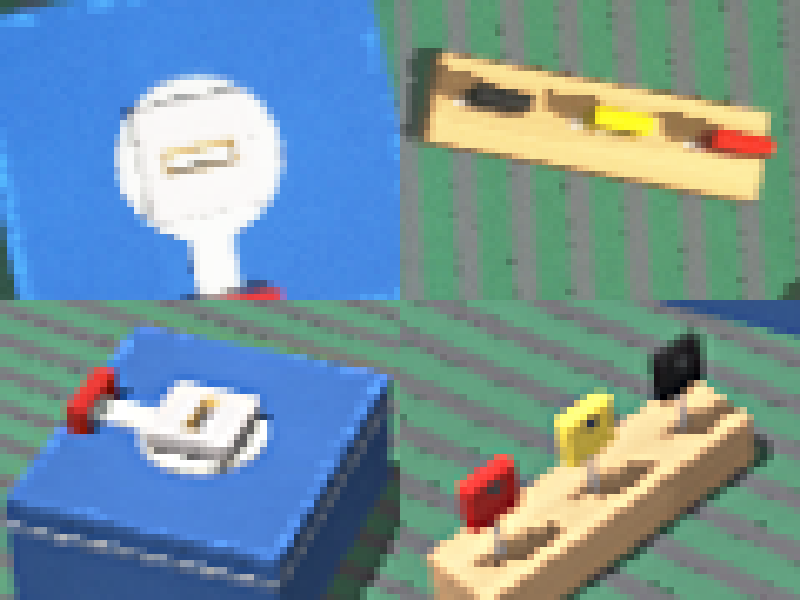

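Run:
```python
from h import *
np.set_printoptions(precision=4,suppress=True)
kh=[("top",269.5,223.0),("scene",234.95,196.75)]
print("kh",[onz(*k,.0895) for k in kh],tri(kh))
B={"black":[("top",336.2,213.0),("scene",208.9,234.8)],"yellow":[("top",357.8,217.1),("scene",195.25,244.)],"red":[("top",377.5,220.6),("scene",180.6,252.8)]}
for k,v in B.items(): print(k,[onz(*q,.067)[:2] for q in v],tri(v))
# slot angle: brass pixels + box edges
T=cv2.imread("pics/top0.png");H=cv2.cvtColor(T,cv2.COLOR_BGR2HSV)
a,c,p=max(blobs(H,(95,100,60),(125,255,255),(220,180,320,270),200),key=lambda b:b[0])
hull=cv2.convexHull(p).reshape(-1,2);q=cv2.approxPolyDP(hull,6,True).reshape(-1,2);w=np.array([onz("top",u,v,.075)[:2] for u,v in q]);print("box corners",w.tolist())
for a,c,p in blobs(H,(8,60,60),(30,255,255),(258,214,282,232),3): print("brass",a,c,p.min(0),p.max(0))
def R(th): # tool y along world angle th
    y=np.array([np.cos(th),np.sin(th),0]);z=np.array([0,0,-1.]);return np.column_stack([np.cross(y,z),y,z])
r=np.deg2rad
for nm,pos,th in(("rack",[.515,-.32,.15],78.2+90),("lock",[.503,-.06,.15],10.5),("lock+turn",[.503,-.06,.15],10.5-80),("redtray",[.46,.279,.15],10),("green",[.633,.243,.15],10)):
    for f in(0,180):
        j=robot.inverse_kinematics(pos,R(r(th+f)));print(nm,f,None if j is None else np.round(j,2))
```

```text
kh [array([ 0.5024, -0.0604,  0.0895]), array([ 0.502 , -0.0587,  0.0895])] (array([ 0.5026, -0.0602,  0.0906]), [np.float64(0.0003166919909194759), np.float64(0.0003166919909195155)])
black [array([ 0.5292, -0.2595]), array([ 0.5266, -0.2599])] (array([ 0.5282, -0.26  ,  0.0679]), [np.float64(0.001158186053735297), np.float64(0.0011581860537353552)])
yellow [array([ 0.5157, -0.3226]), array([ 0.5143, -0.3187])] (array([ 0.516 , -0.3214,  0.07  ]), [np.float64(0.0005661709528562975), np.float64(0.0005661709528562976)])
red [array([ 0.5043, -0.3799]), array([ 0.4987, -0.3746])] (array([ 0.5035, -0.3784,  0.0725]), [np.float64(0.0005875409315586712), np.float64(0.0005875409315585455)])
box corners [[0.4399632470212022, -0.1627314116458794], [0.4087021089737226, 0.015745988315661902], [0.564446618517608, 0.04309078525019154], [0.5966898323729091, -0.133003624379634]]
brass 12 [268.67, 221.75] [264. 221.] [274. 223.]
rack 0 [-0.44  0.83  1.37  1.8  -0.85  1.27 -2.18]
rack 180 [-0.41  0.73  1.28  1.8  -0.75  1.21  0.89]
lock 0 [-0.68  0.22  0.81  2.02 -0.19  0.98  0.4 ]
lock 180 [-1.08  0.53  1.4   2.03 -0.6   1.09 -2.36]
lock+turn 0 [-0.75  0.23  0.89  2.02 -0.22  0.98 -0.97]
lock+turn 180 [-0.58  0.2   0.68  2.02 -0.15  0.97  2.11]
redtray 0 [-0.95  0.24  0.38  1.94 -0.1   0.99 -0.36]
redtray 180 [-0.57  0.23 -0.06  1.92  0.02  0.99  2.68]
green 0 [-0.75  0.51  0.43  1.59 -0.23  1.09 -0.08]
green 180 [ 0.36  0.86 -1.25  1.53  0.83  1.36  2.35]
```

Each measurement agrees with the given sizes:
- **Keyhole:** (0.5025, −0.0598). The triangulated height is 0.0906 against 0.0895.
- **Box yaw:** 100.2°.
- **Keys:** 121 mm from end to end against 120, at yaw 78.2°.

I'll pick up the black key and hover over the lock.

```bash
cat >> h.py <<'E'
np.set_printoptions(precision=4,suppress=True)
def R(deg):
    t=np.deg2rad(deg);y=np.array([np.cos(t),np.sin(t),0]);z=np.array([0,0,-1.]);return np.column_stack([np.cross(y,z),y,z])
RX=np.array([np.cos(np.deg2rad(78.2)),np.sin(np.deg2rad(78.2))]);RC=np.array([.5155,-.3197])
KEY={"black":RC+.06*RX,"yellow":RC,"red":RC-.06*RX}
LOCK=np.array([.5025,-.0598]);LY=10.2;KY=-11.8
def P(xy,z): return np.array([xy[0],xy[1],z])
def pick(k):
    fingers.grip(.4,60);robot.movep(P(KEY[k],.16),R(KY));robot.move_linear(P(KEY[k],.049))
    fingers.grip(0.,60);print("gap",monitor.get_finger_gap(),"t",monitor.get_t())
    robot.move_linear(P(KEY[k],.19));robot.movep(P(LOCK,.16),R(LY))
def insert(dx=0,dy=0):  # offsets along lock x / y
    t=np.deg2rad(LY+90);ex=np.array([np.cos(t),np.sin(t)]);ey=np.array([-ex[1],ex[0]]);q=LOCK+dx*ex+dy*ey
    robot.move_linear(P(q,.138));s=robot.move_linear(P(q,.099),vel=.04,max_force=8)
    print("stop",s,monitor.get_tcp_pos(),monitor.get_ft_force(),monitor.get_torque(),"t",monitor.get_t())
def snap(name,n="scene",box=None,size=(800,600)):
    a=grab_frame(n)[:,:,::-1]
    if box: x,y,w,h=box;a=a[y:y+h,x:x+w]
    cv2.imwrite(f"pics/{name}.png",cv2.resize(np.ascontiguousarray(a),size,interpolation=cv2.INTER_CUBIC))
E
python3 - <<'E'
from h import *
pick("black")
print(monitor.get_tcp_pos(),monitor.get_finger_gap(),monitor.get_joints(),monitor.get_ft_force(),monitor.get_t())
snap("hov1",box=(195,130,80,60))
snap("hov1t","top",box=(225,190,80,60))
E
python3 -c "
import cv2,numpy as np
cv2.imwrite('pics/hv.png',np.hstack([cv2.resize(cv2.imread('pics/'+n+'.png'),(400,300)) for n in('hov1','hov1t')]))"
```

```text
gap 0.0912812710530613 t 5.0417
[ 0.5026 -0.0611  0.1602] 0.08962772094040816 [-1.0462  0.3931  1.2974  2.0233 -0.4379  1.0497  0.635 ] [ 0.8579 -1.0456 -0.5853] 6.9667
```

View pics/hv.png

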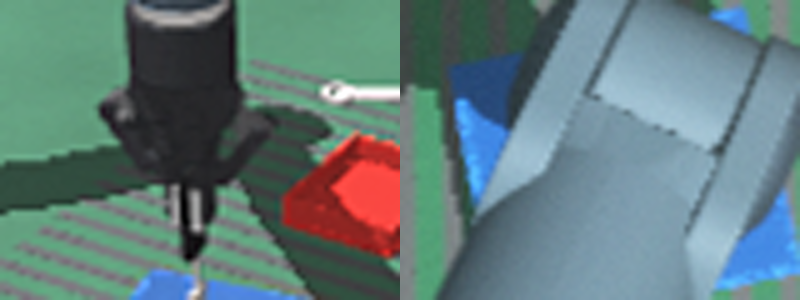

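The key is in the grip: its bow is between the pads at (190,230) with the stem below. The arm hides the lock in the top view. I'll insert using force as the guide.

Run:
```python
from h import *
robot.hold(.3);print(monitor.get_tcp_pos())
insert()
snap("in1",box=(195,130,80,60))
```

```text
[ 0.5027 -0.0608  0.1602]
stop True [ 0.5034 -0.0611  0.1115] [ 0.1801 -0.4126  3.4242] [-0.0545  0.0435  0.0307] t 8.35
```

It stopped with the tip at about 0.0685, which is the ward height (0.068). I'll press a little harder to rule out a jam, then clear the key into the red tray.

```bash
cat >> h.py <<'E'
def discard(xy,z=.062):
    p=monitor.get_tcp_pos();robot.move_linear(P(p[:2],.165))
    robot.movep(P(xy,.13),R(0));robot.move_linear(P(xy,z));fingers.grip(.6);robot.move_linear(P(xy,.17))
    print("released t",monitor.get_t())
E
python3 - <<'E'
from h import *
p=monitor.get_tcp_pos()
print(robot.move_linear(P(LOCK,.101),vel=.04,max_force=18),monitor.get_tcp_pos(),monitor.get_ft_force(),monitor.get_t())
E
```

```text
True [ 0.5051 -0.0615  0.1105] [-2.5139  0.1219  6.1712] 8.6083
```

```bash
sed -i 's/z=.062/z=.050/; s/R(0)/R(85)/g; s/fingers.grip(.6)/fingers.grip(.5)/' h.py
python3 - <<'E'
from h import *
discard(np.array([.438,.279]))
print(monitor.get_finger_gap());robot.hold(.2)
snap("drop1",box=(245,140,80,60))
E
```

```text
released t 12.5
0.5000022550197408
```

View pics/drop1.png

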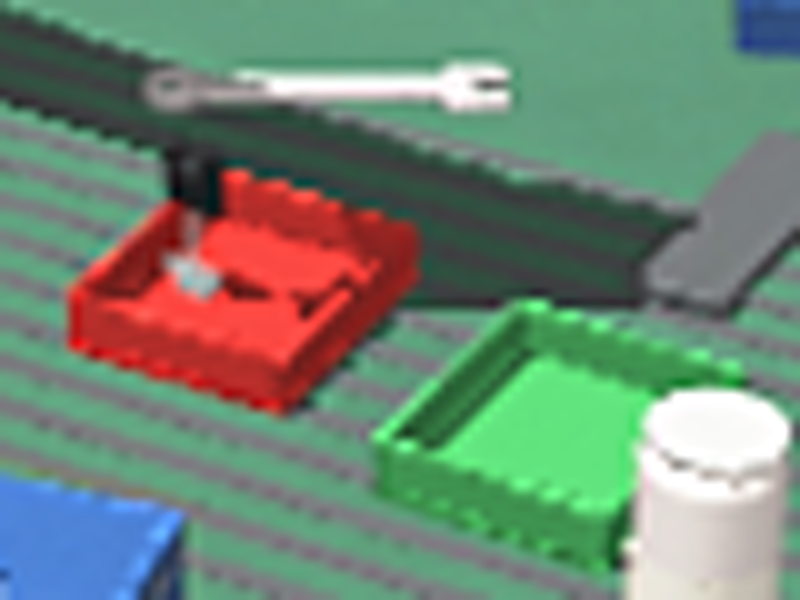

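The bit is on the tray floor at (195,275) and the bow is at (190,190), so the key may still be upright or leaning. I'll work out which.

Run:
```python
from h import *
print("bit",onz("scene",264.0,167.,.012))
for z in(.02,.04,.055,.065): print(z,onz("scene",263.7,158.5,z))
print([ (proj("scene",[.438,.279,z])-[245,140])*10 for z in(.012,.067)])
snap("drop1t","top",box=(130,210,80,60))
print(monitor.get_tcp_pos())
```

```text
bit [0.4309 0.2879 0.012 ]
0.02 [0.3988 0.3418 0.02  ]
0.04 [0.4156 0.3121 0.04  ]
0.055 [0.4282 0.2899 0.055 ]
0.065 [0.4366 0.275  0.065 ]
[array([194.0283, 282.9856]), array([194.1266, 177.9452])]
[0.4377 0.2787 0.1694]
```

View pics/drop1t.png

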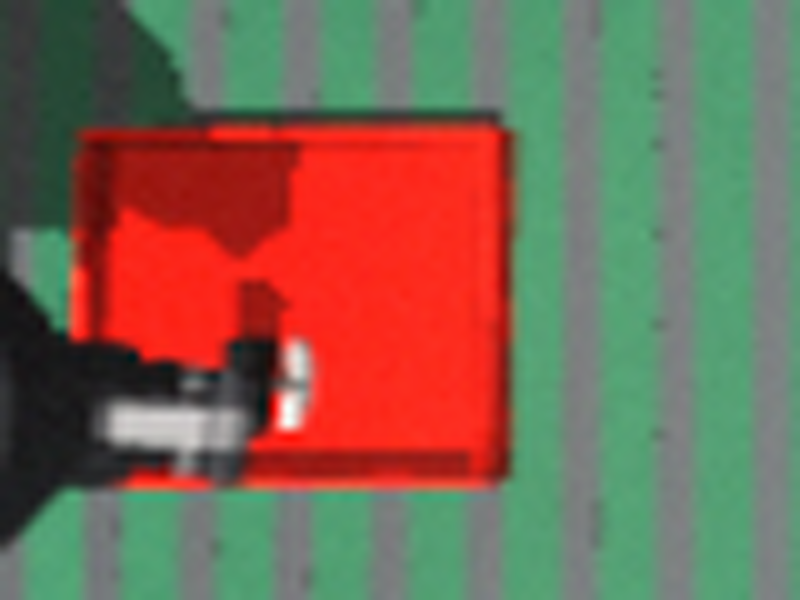

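The black key is standing upright on the tray floor, bit at (290,385) in the top crop, inside the red tray with its middle about 45 mm up. That is a valid resting place, so I'll try yellow next.

Run:
```python
from h import *
pick("yellow");insert()
```

```text
gap 0.08992310273825495 t 16.4583
stop True [ 0.503  -0.0608  0.1044] [-0.7903 -0.0402  4.6428] [-0.0281  0.0869 -0.0225] t 19.675
```

The tip reached about 0.061, well past the wards, so yellow fits. I'll turn it clockwise (j7 decreasing, per the earlier IK).

Run:
```python
from h import *
p=monitor.get_tcp_pos();robot.move_linear(P(p[:2],p[2]+.0005))
j=np.array(monitor.get_joints());np.save("j0.npy",j)
for d in(.4,.8,1.1,1.38):
    q=j.copy();q[6]-=d;robot.goto_joints(q);print(d,monitor.get_joints()[6]-j[6],monitor.get_tcp_pos(),monitor.get_ft_force(),monitor.get_torque(),monitor.get_t())
y=monitor.get_orientation()[:,1];print(np.degrees(np.arctan2(y[1],y[0])))
snap("turn",box=(200,170,80,60))
```

```text
0.4 -0.39743754203786086 [ 0.5032 -0.0604  0.1045] [ 0.8524 -1.1795  0.6231] [-0.1703 -0.2958  0.0297] 20.3917
0.8 -0.7964413168068043 [ 0.5032 -0.0602  0.1045] [ 1.9211  0.2027 -0.5525] [ 0.0392 -0.3939 -0.0162] 20.8583
1.1 -1.0956356967128091 [ 0.503  -0.0604  0.1045] [ 1.8716 -0.3537  0.3337] [ 0.0911 -0.4571 -0.0015] 21.25
1.38 -1.3751127435559396 [ 0.5026 -0.0606  0.1045] [1.9499 0.1367 0.4118] [ 0.1086 -0.3306 -0.0215] 21.625
-68.6196379321476
```

View pics/turn.png

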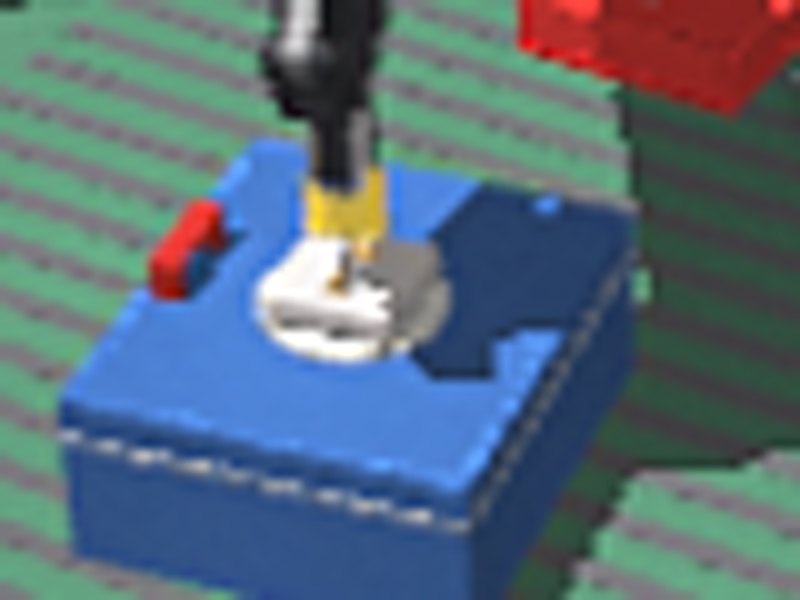

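The tongue has left the keeper at (185,250) and the yellow key has turned. I'll nudge it to the stop, turn back, draw the key out and check the latch.

Run:
```python
from h import *
j=np.load("j0.npy")
for d in(1.43,1.0,.5,0.0):
    q=j.copy();q[6]-=d;robot.goto_joints(q)
    if d==1.43: robot.hold(.2);print(monitor.get_torque())
print(monitor.get_tcp_pos(),monitor.get_ft_force(),monitor.get_torque())
p=monitor.get_tcp_pos()
s=robot.move_linear(P(p[:2],.165),vel=.06,max_force=12)
print(s,monitor.get_tcp_pos(),monitor.get_ft_force(),monitor.get_finger_gap(),monitor.get_t())
snap("out",box=(195,130,80,75),size=(640,600))
```

```text
[ 0.1264 -0.2002  0.2172]
[ 0.5028 -0.0607  0.1045] [0.0143 0.2141 1.1013] [-0.1364 -0.0484 -0.0508]
False [ 0.5025 -0.0605  0.1646] [ 0.8451  0.0918 -0.423 ] 0.08637449159458253 24.875
```

View pics/out.png

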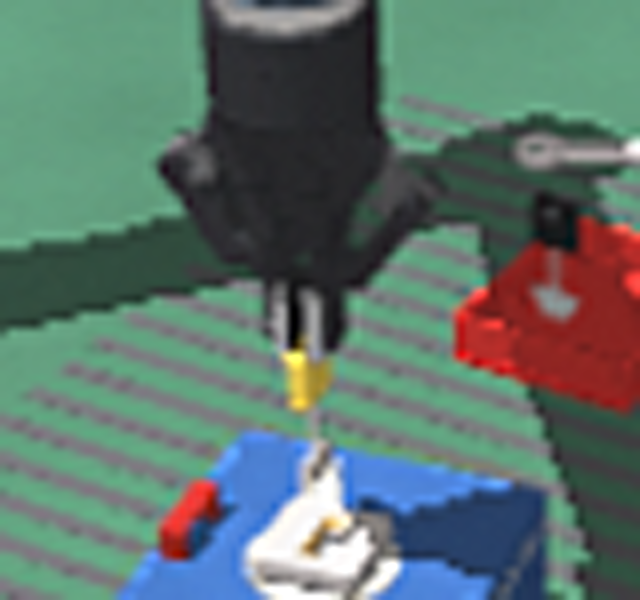

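The torque rose to 0.22 N m at the stop. The key came out freely, and the tongue now points away from the keeper at (325,480), so the latch is open. Black still stands in the red tray. I'll lay yellow in the green tray with a tilted release so that it falls flat.

Run:
```python
from h import *
a=np.deg2rad(45);C=np.array([.633,.243])
best=None
for s in(1,-1):
  for f in(1,-1):
    z=np.array([0,s*np.sin(a),-np.cos(a)]);y=f*np.array([0,np.cos(a),s*np.sin(a)]);M=np.column_stack([np.cross(y,z),y,z])
    tip=P(C+[0,s*.038],.012);tcp=tip-.0425*z
    q=[robot.inverse_kinematics(tcp+[0,0,h],M) for h in(0,.10)]+[robot.inverse_kinematics(tcp-.1*z,M)]
    if any(x is None for x in q): print(s,f,"none");continue
    d=np.abs(q[1]-np.array(monitor.get_joints())).max();print(s,f,d,q[1])
    if best is None or d<best[0]: best=(d,tcp,M,z)
d,tcp,M,z=best
robot.movep(P(C,.20),R(80 if M[1,1]>0 else -100))
robot.movep(tcp+[0,0,.10],M);robot.move_linear(tcp,vel=.1,max_force=10)
print(monitor.get_tcp_pos()-tcp,monitor.get_ft_force())
fingers.grip(.3);robot.hold(.2);robot.move_linear(tcp-.1*z,vel=.15)
p=monitor.get_tcp_pos();robot.move_linear(p+[0,0,.08]);print(monitor.get_t(),monitor.get_tcp_pos())
snap("g1",box=(200,130,120,90))
```

```text
1 1 1.4077191741747548 [-0.7153  0.7168  0.8707  1.7865 -1.3685  1.4075  2.2905]
1 -1 1.6965334894563149 [-0.8654  0.9039  1.1459  1.7923 -1.5455  1.6178 -0.8137]
-1 1 0.6995138844457933 [-1.2713  1.0983  1.0757  1.3199 -0.1863  1.4738  1.2404]
-1 -1 2.4780252338008273 [-1.3514  1.4254  1.5299  1.324  -0.6347  1.5897 -1.5952]
[0.0007 0.0001 0.0011] [ 0.3887  0.1104 -0.806 ]
29.8833 [0.6325 0.3049 0.1923]
```

View pics/g1.png

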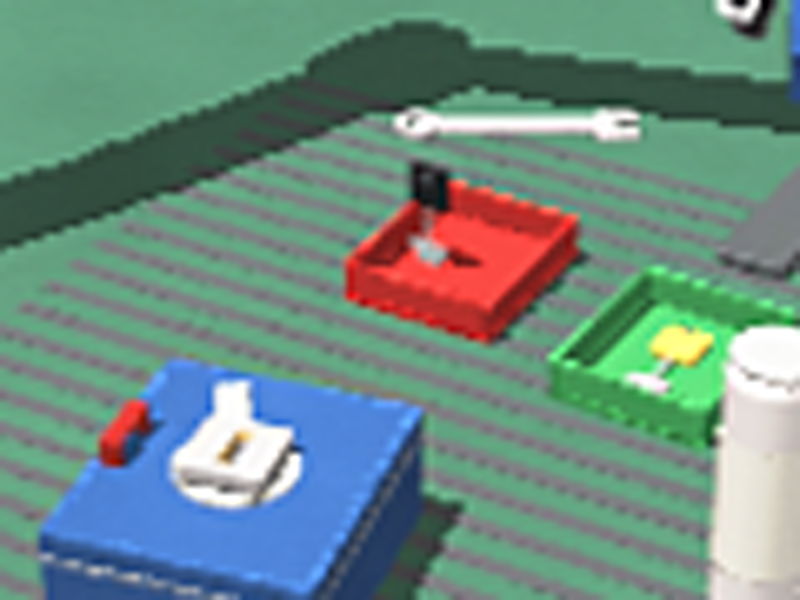

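Yellow lies flat in the green tray at (670,360), black stands in the red tray, and the tongue end is at (233,388). I'll do a last numeric check and hand in.

Run:
```python
from h import *
v=onz("scene",234.5,188.3,.08)[:2]-LOCK;a=np.degrees(np.arctan2(v[1],v[0]))
print("latch rad",np.deg2rad(((190.2-a)+180)%360-180),np.linalg.norm(v))
print("yellow mid",onz("scene",200+668/6.667-.5,130+362/6.667-.5,.008))
H=cv2.cvtColor(np.ascontiguousarray(grab_frame("scene")),cv2.COLOR_RGB2HSV)
print("red key",[b[:2] for b in blobs(H,(0,150,80),(6,255,255),(170,220,225,265))])
robot.job_done()
```

```text
latch rad 1.1442304332639113 0.07041366942344353
yellow mid [0.6281 0.2492 0.008 ]
red key [(59, [180.76, 252.86])]
the job is handed in; nothing more can be done
```

The yellow key opened the lock and now lies flat in the green tray. I handed the job in at about 30 s of the 72 s allowed; no verdict is reported.

- **Black key:** tried first. It stopped with its tip at about 68 mm, at the wards, and gentle extra pressing did not move it further. I put it in the red tray.
- **Yellow key:** tried second. Its tip went down to about 61 mm. I turned it clockwise 1.43 rad, and the torque rose to about 0.2 N m at the stop. I then turned it back and drew it out freely.
- **Red key:** never touched. Its position in the rack is unchanged in the last picture.

**Last checks**
- The latch angle measured from the picture is about 1.14 rad (the open stop is 1.15). The tongue end came out 70 mm from the axis against the 80 mm given, because I picked the pixel a little short of the tip.
- The middle of the yellow key is at about (0.628, 0.249), within 8 mm of the green tray's centre.
- The black key did not fall over. It stands upright at rest in the red tray with its middle about 45 mm up, under the 60 mm limit.
- The gripper was open and clear of everything at hand-in. I did not measure the bystanders' positions, but I saw no sign that any had moved.

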